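# Pack the filled pharmacy containers in reverse order

### The job

Move the four filled containers from the filling rack into the pockets of the grey foam tray in reverse order: the one nearest the robot in the rack goes into the farthest pocket, the next into the next, and so on until the farthest one is in the nearest pocket. Keep them upright, set each down gently (not dropped) on the floor of its pocket, and leave all four standing there, one to a pocket.

Things in the scene. Friction and masses are not known exactly. Their poses are not given: they have to be found in the camera images.
- filling_rack: steel rack, 288 (along its x) x 80 mm, with a 22 mm high upright lip at either short end; a row of four white holders stands on it along its x axis, at x = -99, -33, +33 and +99 mm. Fixed. Origin at the centre of its underside, on the counter. Its x axis points away from the robot (within 0.2 rad of straight ahead), z up. It may be on the left or on the right.
- foam_tray: grey foam transport tray, 276 (along its x) x 80 x 20 mm high, with four equal square pockets, 56 x 56 mm wide and 10 mm deep, in a row along its x axis, centred at x = -99, -33, +33 and +99 mm, y = 0. Pocket floors are 10 mm above the counter, pocket rims 20 mm. Fixed and rigid. Origin at the centre of its underside, on the counter. Its x axis points away from the robot (within 0.2 rad of straight ahead), z up. It stands on the side opposite the filling rack.
- jar_holder: white plastic holder of the squat ointment jar, 64 x 64 x 14 mm block with a round opening of 52 mm, 10 mm deep, in which the squat ointment jar stands at the start (its floor 10 mm above the counter, its rim 20 mm). One of the four blocks in the row on the filling rack; its place in the row changes from start to start. Fixed, parallel to the rack. Origin at the centre of its underside.
- bottle_holder: white plastic holder of the amber bottle, 64 x 64 x 14 mm block with a round opening of 44 mm, 10 mm deep, in which the amber bottle stands at the start (its floor 10 mm above the counter, its rim 20 mm). One of the four blocks in the row on the filling rack; its place in the row changes from start to start. Fixed, parallel to the rack. Origin at the centre of its underside.
- carton_holder: white plastic holder of the square carton, 64 x 64 x 14 mm block with a square opening of 44 x 44 mm, 10 mm deep, in which the square carton stands at the start (its floor 10 mm above the counter, its rim 20 mm). One of the four blocks in the row on the filling rack; its place in the row changes from start to start. Fixed, parallel to the rack. Origin at the centre of its underside.
- pot_holder: white plastic holder of the mixing pot, 64 x 64 x 14 mm block with a round opening of 48 mm, 10 mm deep, in which the mixing pot stands at the start (its floor 10 mm above the counter, its rim 20 mm). One of the four blocks in the row on the filling rack; its place in the row changes from start to start. Fixed, parallel to the rack. Origin at the centre of its underside.
- jar_mid (a point): squat round white ointment jar with a wide lid, 50 mm high, lid 46 mm across from 28 mm up to the top, body 42 mm across below. About 0.1 kg. Grip it by the lid (about 36 mm above its bottom), so that the fingers stay clear of the 10 mm rims. This point is on its axis, half-way up (25 mm above its bottom); z is up. Loose.
- bottle_mid (a point): small round amber glass bottle with a white cap and paper label, 84 mm high, upright body 38 mm across up to 60 mm, then a shoulder and a cap 26 mm across. About 0.13 kg. Grip it by the body, about 46 mm above its bottom. This point is on its axis, half-way up (42 mm above its bottom); z is up. Loose.
- carton_mid (a point): square-section white cardboard carton, 36 x 36 x 70 mm high, closed and stiff, with a brownish band low down. About 0.06 kg. Its faces are parallel to the rack's axes to 0.06 rad at the start. It may be gripped about 42 mm above its bottom. This point is on its axis, half-way up (35 mm above its bottom); z is up. Loose.
- pot_mid (a point): round white mixing pot, 40 mm across, with a grey lid 42 mm across (from 46 to 60 mm above its bottom) and a little white plug, 14 mm across, standing on the middle of the lid up to 72 mm. About 0.12 kg. Grip it by body and lid, about 42 mm above its bottom. This point is on its axis, half-way up (36 mm above its bottom); z is up. Loose.
Mind the look-alikes: they are no part of the job. What is shaped like the part that bears carton_mid but blue or red is not meant.

How it is judged:
By the outcome, as a careful person would: the job done as asked, in the order asked, and still so for the second after the job is handed in, with the robot touching nothing.
It also fails if it takes over 109 s, if anything falls off the work surface, if the arm or the gripper's body presses on something with over 40 N, if the wrist force passes 120 N, or if a joint passes its speed limit or range.

### The arm

A 6-joint arm with a two-finger parallel gripper is mounted at the origin on the work surface. World frame = base frame: x ahead of the robot, y to its left, z up, the work surface at z = 0. Lengths are in m, angles in rad, forces in N, time in s.
With the tool pointing down it reaches from about 0.25 to 0.725 m from the base axis. Payload 4 kg.
Tool frame: the origin (TCP) lies between the finger pads; the fingertips stand 8 mm ahead of it and the grasp point (between the pads) lies 11 mm behind it; z points along the fingers, y is the direction in which the jaws open and shut (so a half turn about z gives the same grasp; the last joint's range is limited). The gripper opens to 85 mm and grips with 20 to 120 N. Pads are 22 mm wide; open, the fingers measure 114 mm over their backs; the gripper's body (76 mm by 85 mm) begins 54 mm behind the grasp point. The pads swing forward as they close: fully open they stand 13 mm farther back than shut.
Start: joints at [-1.106, 0.241, 0.005, 1.335, 0, 1.571], TCP at [0.224, -0.447, 0.239] pointing down, gripper open.
Joint ranges: [-2.72, 2.72], [-1.05, 1.87], [-1.09, 1.28], [-1.99, 2.15], [-1.42, 1.44], [-3.14, 3.14]. Speed limits (rad/s): [2.79, 2.79, 3.14, 3.14, 3.14, 3.14].

### API

Orientations are given as a unit quaternion [x, y, z, w].
In Python, from workcell import * gives the robot as it stands.
- The arm moves only by the tool send_rows, never from a script. Its argument "increments" is a list that holds one entry, the list of rows, each a list of 6 numbers: the shift along the tool's x, y, z in units of 50 mm (1.0 is 50 mm), then the turn, a rotation vector about the tool's x, y, z in units of 10 degrees (1.0 is 10 degrees). In form: [[[x, y, z, ax, ay, az], ...]]. A call has 1 to 8 rows; each row shifts and turns the commanded pose from where the row before left it, along the tool's axes as they then stand; what a row does not reach is not made up. A row lasts 1/8 s, in which the tool goes at most 62.5 mm and 10.7 degrees, less where a joint would pass 70% of its speed; a pose out of reach is approached as far as the arm can. A call with a number of a shift or a turn outside -1 to 1 is refused whole. A call with a gripper value outside its range is refused whole. "grip" is the closure, from 0 (fully open) to 1 (shut), set as the call begins (left out, the last holds). The fingers move at their own pace and stop on an object; the grip force is fixed at half the most. Time passes only in rows, so rows that do not move let the fingers close. It gives the time, the measured TCP pose, the force and the opening at its end, in the units of the state.
- get_obs(): the state, without advancing time (a new reading comes with each control period).
- camera(name): name is "scene" or "top"; returns a dict with "color" (480x640x3 uint8, red, green, blue), "z_map" (480x640 float32, m along the optical axis (not along the pixel's ray), 0 where there is no reading), "intrinsics" (3x3 intrinsics, pixels), "pose" (4x4, takes a point from camera to world coordinates). Camera axes: x right, y down, z forward; pixel columns grow to the right and rows downward; lengths in m; the calibration is good to about 2 mm. A picture is of the moment at which its call begins.
- job_done(): hands the job in, once; it reports no verdict.
The state is a dict: "clock": time; "joint_pos": joint angles; "joint_vel": joint speeds; "tau": joint torques, N m; "eef_pos": TCP position; "tool_rot": TCP orientation; "ft_force": force on the tool from outside, world axes, zero at the start; "ft_torque": the same for the moment, N m; "grip_width": finger opening in m.
Only numpy, scipy, OpenCV 4.12 (cv2) and the standard library are available. Lean on these libraries where they do the work, as an engineer would, in place of code of your own. Each camera call takes 0.05 s, during which the arm holds its last target.

## Working session

There is one attempt and no reset: what is moved stays moved. The work goes in short steps, Python scripts to look and compute and a tool call to move; the robot and the scene stay as the last step left them, time stands still between calls to the robot, and variables do not carry over. Pictures are saved under pics/ and viewed, and the job is handed in when it is done.

Besides the shell and the picture viewer there is one more tool, called after "Call:" as name(argument=value, ...), one argument or row to a line, values as JSON. send_rows: Moves the arm, as the interface text tells. Its arguments: {"type":"object","properties":{"increments":{"type":"array"},"grip":{"type":"number"}},"required":["increments"]}

```bash
ls; mkdir -p pics
python3 - <<'E'
from workcell import *
import cv2,pickle
print(get_obs())
for n in ("top","scene"):
    c=camera(n); pickle.dump(c,open(n+".pkl","wb"))
    cv2.imwrite(f"pics/{n}0.png",c["color"][:,:,::-1]); print(c["intrinsics"],c["pose"])
E
```

```text
pics
{'clock': 0.0, 'joint_pos': array([-1.10599902e+00,  2.41434155e-01,  3.71798022e-03,  1.33515938e+00,
       -1.63377858e-05,  1.57080367e+00]), 'joint_vel': array([-0.00028043,  0.00146706,  0.0010144 ,  0.00119636, -0.00079412,
       -0.00032913]), 'tau': array([ 7.19613727e-04, -3.72314680e+01,  2.52410352e+01,  1.70409190e-02,
        2.53319934e-05, -7.34225267e-06]), 'eef_pos': array([ 0.22384637, -0.44641968,  0.23839995]), 'tool_rot': array([ 9.73117073e-01,  2.30308664e-01, -2.47388449e-04, -1.00978143e-03]), 'ft_force': array([0.37991236, 0.17748234, 0.06531913]), 'ft_torque': array([ 0.02047443, -0.007727  ,  0.05115028]), 'grip_width': 0.08546861614100203}
[[464.29024745   0.         322.13047251]
 [  0.         464.29024745 238.24863169]
 [  0.           0.           1.        ]] [[-0.02105628 -0.9911422   0.13112499  0.49529634]
 [-0.99974834  0.01985853 -0.01043548 -0.03201218]
 [ 0.00773909 -0.13131172 -0.99131092  0.78031234]
 [ 0.          0.          0.          1.        ]]
[[548.51341797   0.         310.30646818]
 [  0.         548.51341797 241.71263086]
 [  0.           0.           1.        ]] [[ 0.53528639  0.67715565 -0.50490466  1.06344677]
 [ 0.84460568 -0.42168251  0.3298865  -0.37803338]
 [ 0.01047505 -0.6030291  -0.79765041  0.827069  ]
 [ 0.          0.          0.          1.        ]]
```

View pics/top0.png

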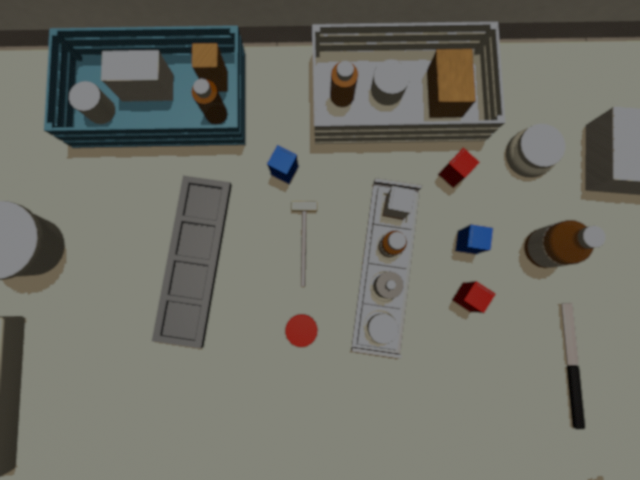

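View pics/scene0.png

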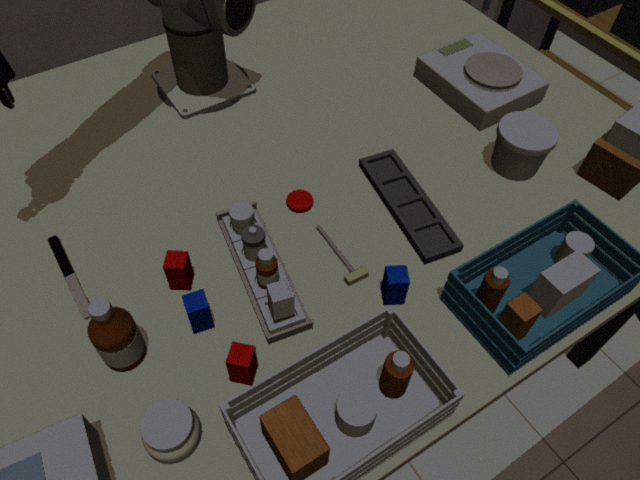

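Top view: the robot is at the bottom, and x points up the image. The rack is on the right around (386,268). From near to far it holds the jar (383,328), pot (389,285), bottle (394,242) and carton (400,202). The tray is on the left around (193,262).

Possible mix-ups:
- Carton: blue boxes (283,164) and (475,240), red boxes (459,168) and (474,297), the crate carton (137,75).
- Bottle: crate bottles (345,80) and (205,92), big bottle (570,243).
- Jar or pot: crate pots (389,80) and (86,97), big jar (538,148), tub (10,240).

I choose the four objects standing in the rack holders.

```bash
cat > h.py <<'E'
import numpy as np,cv2,pickle
def load(n): return pickle.load(open(n+".pkl","rb"))
def ray(c,uv,z):
    K,P=c["intrinsics"],c["pose"]; uv=np.atleast_2d(uv).astype(float)
    d=np.c_[(uv-K[:2,2])/K[0,0],np.ones(len(uv))]@P[:3,:3].T
    o=P[:3,3]; return o+d*((z-o[2])/d[:,2])[:,None]
def cloud(c):
    K,P=c["intrinsics"],c["pose"]; Z=c["z_map"]; v,u=np.mgrid[:480,:640]
    p=np.stack([(u-K[0,2])/K[0,0]*Z,(v-K[1,2])/K[1,1]*Z,Z],-1)
    w=p@P[:3,:3].T+P[:3,3]; w[Z==0]=np.nan; return w
def proj(c,p):
    K,P=c["intrinsics"],c["pose"]; q=(np.atleast_2d(p)-P[:3,3])@P[:3,:3]; return q[:,:2]/q[:,2:]*K[0,0]+K[:2,2]
E
python3 - <<'E'
from h import *
for n,(x0,y0,x1,y1) in (("top",(340,170,440,370)),("scene",(200,190,320,350))):
    c=load(n); im=cv2.resize(c["color"][y0:y1,x0:x1,::-1],None,fx=3,fy=3,interpolation=cv2.INTER_CUBIC); im=np.clip(im*1.3,0,255)
    cv2.imwrite(f"pics/crop_{n}.png",im)
c=load("top"); w=cloud(c)
for u,v in [(383,328),(389,285),(394,242),(400,202),(398,240),(300,250),(220,190),(205,202),(195,240),(188,280),(182,321)]: print((u,v),w[v,u].round(4))
g=c["color"].astype(int); hsv=cv2.cvtColor(c["color"],cv2.COLOR_RGB2HSV)
for u,v in [(300,250),(225,190),(205,202),(180,260)]: print(g[v,u],hsv[v,u])
# tray by depth height
m=((w[...,2]>0.006)&(w[...,2]<0.03)).astype(np.uint8); m[:,:140]=0;m[:,260:]=0;m[:160]=0;m[370:]=0
m=cv2.morphologyEx(m,cv2.MORPH_OPEN,np.ones((3,3)))
cs,_=cv2.findContours(m,0,2); k=max(cs,key=cv2.contourArea); r=cv2.minAreaRect(k); b=cv2.boxPoints(r); q=ray(c,b,0.02); print(b,q, q[:,:2].mean(0),np.linalg.norm(np.diff(q,axis=0),axis=1))
E
```

```text
(383, 328) [ 0.4504 -0.1297  0.0593]
(389, 285) [ 0.5151 -0.1386  0.079 ]
(394, 242) [ 0.5785 -0.1465  0.0925]
(400, 202) [ 0.6419 -0.1605  0.0794]
(398, 240) [ 0.5811 -0.1523  0.0947]
(300, 250) [ 0.5794 -0.0024 -0.0017]
(220, 190) [0.6834 0.1314 0.0089]
(205, 202) [0.6625 0.1558 0.0117]
(195, 240) [0.5988 0.1726 0.008 ]
(188, 280) [0.5322 0.1828 0.0094]
(182, 321) [0.4657 0.1907 0.0119]
[121 121 111] [ 30  21 121]
[99 97 93] [20 15 99]
[97 95 92] [18 13 97]
[81 79 77] [15 13 81]
[[151.48657 340.90942]
 [181.05368 173.36243]
 [231.93958 182.34229]
 [202.37247 349.88928]] [[0.43563379 0.23653711 0.02      ]
 [0.71048469 0.19450224 0.02      ]
 [0.69339816 0.10913925 0.02      ]
 [0.41979911 0.15509261 0.02      ]] [0.56482894 0.1738178 ] [0.27804667 0.08705624 0.27743135][ WARN:0@0.037] global loadsave.cpp:1063 imwrite_ Unsupported depth image for selected encoder is fallbacked to CV_8U.
```

View pics/crop_top.png

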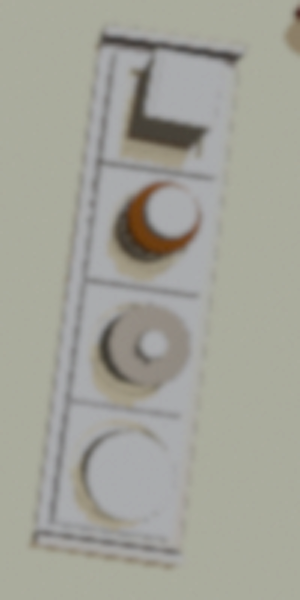

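View pics/crop_scene.png

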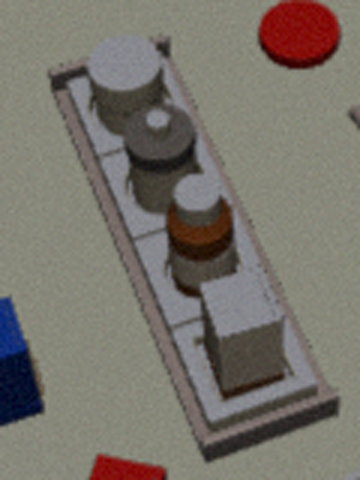

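```bash
python3 - <<'E' 2>/dev/null
from h import *
c=load("top"); w=cloud(c); s=load("scene"); ws=cloud(s)
for cam,n in ((c,"t"),(s,"s")):
    W=cloud(cam)
    for name,xy,zt in (("jar",(.450,-.130),.06),("pot",(.515,-.139),.07),("plug",(.515,-.139),.082),("bot",(.579,-.149),.094),("car",(.642,-.160),.08)):
        m=(np.hypot(W[...,0]-xy[0],W[...,1]-xy[1])<.035)&(abs(W[...,2]-zt)<.0045)
        v,u=np.nonzero(m); p=W[m]; 
        if len(u)<5: print(n,name,"none");continue
        (cx,cy),r=cv2.minEnclosingCircle(np.c_[u,v].astype(np.float32))
        print(n,name,len(u),"mean",ray(cam,[u.mean(),v.mean()],zt)[0].round(4),"z",np.median(p[:,2]).round(4),"pix",u.mean().round(1),v.mean().round(1),"span x y",np.ptp(p[:,0]).round(4),np.ptp(p[:,1]).round(4))
for n,(x0,y0,x1,y1) in (("top",(145,170,240,355)),("scene",(350,140,470,270))):
    cc=load(n); im=cv2.resize(cc["color"][y0:y1,x0:x1,::-1],None,fx=3,fy=3,interpolation=cv2.INTER_CUBIC)
    cv2.imwrite(f"pics/tray_{n}.png",np.clip(im*1.6,0,255))
E
```

```text
t jar 703 mean [ 0.4498 -0.1299  0.06  ] z 0.0592 pix 383.2 328.5 span x y 0.0441 0.045
t pot 510 mean [ 0.5154 -0.1408  0.07  ] z 0.0694 pix 389.5 285.0 span x y 0.0397 0.0412
t plug 68 mean [ 0.5155 -0.1408  0.082 ] z 0.0809 pix 390.8 284.6 span x y 0.0135 0.0124
t bot 229 mean [ 0.5809 -0.1511  0.094 ] z 0.0933 pix 397.1 240.2 span x y 0.0245 0.0244
t car 540 mean [ 0.6461 -0.1624  0.08  ] z 0.0792 pix 401.2 199.3 span x y 0.0412 0.0413
s jar 393 mean [ 0.4512 -0.1302  0.06  ] z 0.0601 pix 241.1 210.8 span x y 0.0453 0.0453
s pot 323 mean [ 0.5187 -0.1423  0.07  ] z 0.0701 pix 252.7 235.0 span x y 0.0426 0.0412
s plug 52 mean [ 0.5171 -0.141   0.082 ] z 0.0819 pix 252.4 229.8 span x y 0.013 0.0136
s bot 174 mean [ 0.5824 -0.1516  0.094 ] z 0.094 pix 265.3 254.4 span x y 0.0267 0.0251
s car 457 mean [ 0.6478 -0.163   0.08  ] z 0.0802 pix 279.8 290.7 span x y 0.0426 0.0413
```

View pics/tray_top.png

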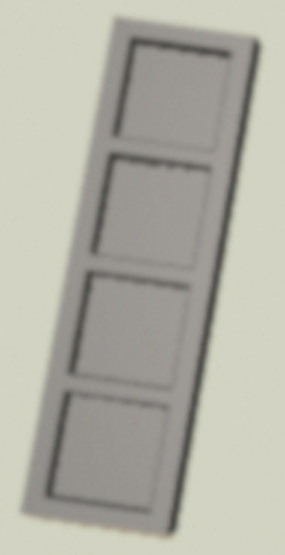

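View pics/tray_scene.png

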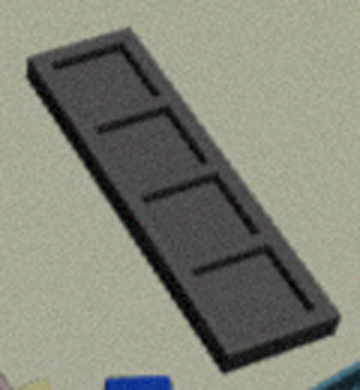

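```bash
cat >> h.py <<'E'
def need(p,yaw=None):
    from workcell import get_obs
    from scipy.spatial.transform import Rotation as R
    o=get_obs(); r=R.from_quat(o["tool_rot"]); T=r.as_matrix()
    d=T.T@(np.array(p)-o["eef_pos"])/0.05
    out="shift units "+str(d.round(3))
    if yaw is not None:
        x=np.array([np.cos(yaw),np.sin(yaw),0]); z=np.array([0,0,-1.]); G=np.c_[x,np.cross(z,x),z]
        out+=" turn units "+str((R.from_matrix(T.T@G).as_rotvec(degrees=True)/10).round(3))
    print(out,"| pos",o["eef_pos"].round(4),"j",o["joint_pos"].round(3),"t",round(o["clock"],2),"w",round(o["grip_width"],4),"f",o["ft_force"].round(1))
E
python3 - <<'E'
from h import *
for n in("top","scene"):
    c=load(n);w=cloud(c);x,y,z=np.moveaxis(w,-1,0)
    m=(abs(x-.565)<.16)&(abs(y-.17)<.085)&(z>.0155)&(z<.027)
    m=cv2.morphologyEx(m.astype(np.uint8),cv2.MORPH_OPEN,np.ones((3,3)))
    p=w[m>0]; r=cv2.minAreaRect(p[:,:2].astype(np.float32)); b=cv2.boxPoints(r); print(n,m.sum(),r,np.median(p[:,2]))
    # colour outline -> rays
    g=cv2.GaussianBlur(c["color"],(3,3),0)
    hull=proj(c,[[.41,.25,0],[.72,.21,0],[.70,.09,0],[.40,.13,0]]).astype(np.int32)
    roi=np.zeros((480,640),np.uint8); cv2.fillPoly(roi,[hull],1)
    t=g.mean(2); th,_=cv2.threshold(t[roi>0].astype(np.uint8),0,255,cv2.THRESH_OTSU)
    mm=((t<th)&(roi>0)).astype(np.uint8); cs,_=cv2.findContours(mm,0,2); k=max(cs,key=cv2.contourArea)
    q=ray(c,k[:,0],.02)[:,:2].astype(np.float32); rr=cv2.minAreaRect(q); print(' col',th,rr,cv2.boxPoints(rr).round(4).tolist())
need([.4505,-.13,.2],2.983)
E
```

```text
top 3712 ((0.565130352973938, 0.17472684383392334), (0.08095967769622803, 0.2766821086406708), 80.47899627685547) 0.019415574119231005
 col 107.0 ((0.5642257332801819, 0.17231911420822144), (0.08499148488044739, 0.2758580148220062), 80.50711059570312) [[0.4212000072002411, 0.15320000052452087], [0.6933000087738037, 0.10769999772310257], [0.7073000073432922, 0.1914999932050705], [0.4352000057697296, 0.2370000034570694]]
scene 2159 ((0.5643905401229858, 0.1756196916103363), (0.082932248711586, 0.2795889675617218), 80.47008514404297) 0.01960114380182798
 col 69.0 ((0.5699437856674194, 0.16846247017383575), (0.09011617302894592, 0.2861196994781494), 80.48564147949219) [[0.4214000105857849, 0.1476999968290329], [0.7035999894142151, 0.10040000081062317], [0.718500018119812, 0.18930000066757202], [0.43630000948905945, 0.23649999499320984]]
shift units [ 6.889 -3.625  0.777] turn units [-4.0000e-03 -1.4000e-02 -1.4428e+01] | pos [ 0.2239 -0.4465  0.2385] j [-1.106  0.241  0.004  1.335  0.     1.571] t 0.1 w 0.0852 f [-0.2  0.2  0.5]
```

Call:
send_rows(
  increments=[
    [[0.86,-0.45,0.1,0,0,0],[0.86,-0.45,0.1,0,0,0],[0.86,-0.45,0.1,0,0,0],[0.86,-0.45,0.1,0,0,0],[0.86,-0.45,0.1,0,0,0],[0.86,-0.45,0.1,0,0,0],[0.86,-0.45,0.1,0,0,0],[0.86,-0.45,0.1,0,0,0]],
  ],
  grip=0,
)

```text
clock: 1.1
eef_pos: [0.4514, -0.1304, 0.1988]
tool_rot: [0.973, 0.23, -0.0, -0.0]
ft_force: [0.3, 0.5, 0.1]
grip_width: 0.0854
```

Call:
send_rows(
  increments=[
    [[0,0,0,0,0,-0.9],[0,0,0,0,0,-0.9],[0,0,0,0,0,-0.9],[0,0,0,0,0,-0.9],[0,0,0,0,0,-0.9],[0,0,0,0,0,-0.9],[0,0,0,0,0,-0.9],[0,0,0,0,0,-0.9]],
  ],
)

```text
clock: 2.1
eef_pos: [0.4506, -0.1317, 0.1988]
tool_rot: [0.65, 0.76, -0.0, -0.001]
ft_force: [0.1, -0.9, -1.1]
grip_width: 0.0852
```

Call:
send_rows(
  increments=[
    [[0,0,0,0,0,-0.9],[0,0,0,0,0,-0.9],[0,0,0,0,0,-0.9],[0,0,0,0,0,-0.9],[0,0,0,0,0,-0.9],[0,0,0,0,0,-0.9],[0,0,0,0,0,-0.9],[0,0,0,0,0,0]],
  ],
)

```text
clock: 3.1
eef_pos: [0.4506, -0.1317, 0.1989]
tool_rot: [0.161, 0.987, 0.0, -0.001]
ft_force: [-0.0, -0.0, 0.4]
grip_width: 0.0853
```

```bash
python3 -c "
from h import *
need([.4505,-.13,.13],np.pi-.1655)"
```

```text
shift units [0.011 0.032 1.378] turn units [ 0.    -0.006 -0.899] | pos [ 0.4506 -0.1317  0.1989] j [-0.284  0.204 -0.15   1.218  0.     0.038] t 3.1 w 0.0853 f [-0.  -0.   0.4]
```

Call:
send_rows(
  increments=[
    [[0.01,0.03,0,0,0,-0.9],[0,0,0.5,0,0,0],[0,0,0.7,0,0,0],[0,0,0.6,0,0,0],[0,0,0.5,0,0,0],[0,0,0.4,0,0,0],[0,0,0.3,0,0,0],[0,0,0,0,0,0]],
  ],
)

```text
clock: 4.1
eef_pos: [0.4496, -0.1299, 0.0481]
tool_rot: [0.083, 0.997, 0.0, -0.002]
ft_force: [-0.2, 0.5, 0.2]
grip_width: 0.0854
```

Run:
```python
from h import *
from workcell import *
need([.4505,-.13,.033],np.pi-.1655)
c=camera("top"); cv2.imwrite("pics/a1.png",cv2.resize(c["color"][170:370,300:460,::-1],None,fx=3,fy=3))
```

```text
shift units [-0.018  0.001  0.302] turn units [ 0.002 -0.02  -0.001] | pos [ 0.4496 -0.1299  0.0481] j [-0.281  0.361 -0.376  0.837 -0.    -0.116] t 4.1 w 0.0854 f [-0.2  0.5  0.2]
```

View pics/a1.png

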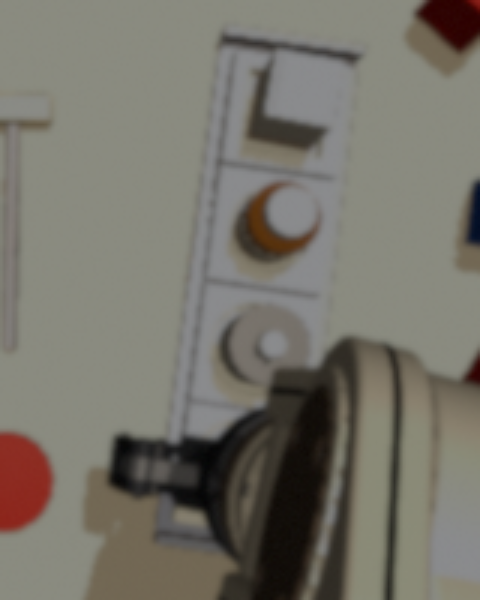

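Call:
send_rows(
  increments=[
    [[-0.02,0,0.15,0,0,0],[0,0,0.15,0,0,0],[0,0,0,0,0,0]],
  ],
)

```text
clock: 4.53
eef_pos: [0.4514, -0.1303, 0.0338]
tool_rot: [0.082, 0.997, 0.0, -0.001]
ft_force: [-0.8, 0.8, 1.8]
grip_width: 0.0848
```

Call:
send_rows(
  increments=[
    [[0,0,0,0,0,0],[0,0,0,0,0,0],[0,0,0,0,0,0],[0,0,0,0,0,0],[0,0,0,0,0,0],[0,0,0,0,0,0]],
  ],
  grip=1,
)

```text
clock: 5.28
eef_pos: [0.4524, -0.1305, 0.0349]
tool_rot: [0.082, 0.997, -0.0, 0.001]
ft_force: [-1.3, 0.7, 5.8]
grip_width: 0.0445
```

Call:
send_rows(
  increments=[
    [[0,0,-0.1,0,0,0],[0,0,-0.3,0,0,0],[0,0,-0.6,0,0,0],[0,0,-0.8,0,0,0],[0,0,-0.8,0,0,0],[0,0,-0.2,0,0,0],[0,0,0,0,0,0]],
  ],
)

```text
clock: 6.15
eef_pos: [0.4519, -0.1304, 0.1741]
tool_rot: [0.082, 0.997, -0.0, 0.0]
ft_force: [0.2, 0.6, -1.1]
grip_width: 0.044
```

Run:
```python
from h import *
from workcell import *
need([.6626,.1587,.15],np.pi-.1655)
c=camera("scene"); cv2.imwrite("pics/a2.png",cv2.resize(c["color"][100:350,150:400,::-1],None,fx=2,fy=2))
```

```text
shift units [-3.216  6.392  0.483] turn units [-0.     0.002  0.011] | pos [ 0.4519 -0.1304  0.1741] j [-0.281  0.223 -0.193  1.155 -0.    -0.117] t 6.15 w 0.044 f [ 0.2  0.6 -1.1]
```

View pics/a2.png

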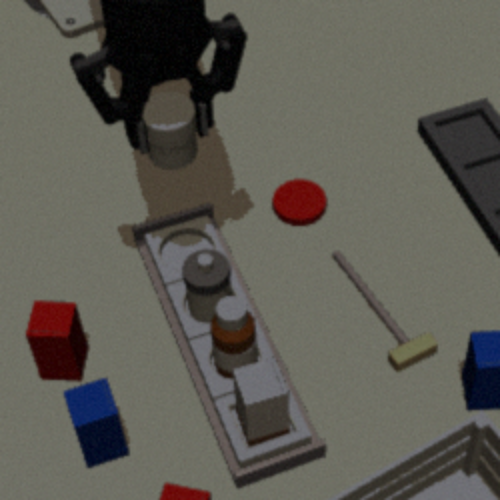

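Call:
send_rows(
  increments=[
    [[-0.2,0.4,0,0,0,0],[-0.4,0.8,0,0,0,0],[-0.5,1.0,0,0,0,0],[-0.5,1.0,0,0,0,0],[-0.5,1.0,0,0,0,0],[-0.5,1.0,0,0,0,0],[-0.4,0.8,0,0,0,0],[-0.2,0.4,0,0,0,0]],
  ],
)

```text
clock: 7.2
eef_pos: [0.6615, 0.1615, 0.1703]
tool_rot: [0.081, 0.997, -0.001, -0.002]
ft_force: [-0.2, -0.3, -1.0]
grip_width: 0.0441
```

Call:
send_rows(
  increments=[
    [[0,0,0,0,0,0],[0,0,0,0,0,0]],
  ],
)

```text
clock: 7.45
eef_pos: [0.6607, 0.1584, 0.1722]
tool_rot: [0.082, 0.997, -0.001, -0.002]
ft_force: [-0.3, -0.5, -0.9]
grip_width: 0.0446
```

Run:
```python
from h import *
from workcell import *
need([.6626,.1587,.036],np.pi-.1655)
```

```text
shift units [-0.047  0.017  2.724] turn units [-0.011 -0.02   0.009] | pos [0.6607 0.1584 0.1722] j [ 0.236  0.642  0.45   1.383 -0.     0.399] t 7.45 w 0.0446 f [-0.3 -0.5 -0.9]
```

Call:
send_rows(
  increments=[
    [[-0.05,0.02,0.2,0,0,0],[0,0,0.5,0,0,0],[0,0,0.6,0,0,0],[0,0,0.5,0,0,0],[0,0,0.4,0,0,0],[0,0,0.2,0,0,0],[0,0,0,0,0,0],[0,0,0,0,0,0]],
  ],
)

```text
clock: 8.45
eef_pos: [0.6653, 0.1598, 0.0554]
tool_rot: [0.082, 0.997, 0.0, 0.001]
ft_force: [-1.0, 0.6, -0.5]
grip_width: 0.0446
```

Run:
```python
from h import *
from workcell import *
need([.6626,.1587,.036],np.pi-.1655)
c=camera("scene"); cv2.imwrite("pics/a3.png",cv2.resize(c["color"][100:300,320:520,::-1],None,fx=3,fy=3))
```

```text
shift units [ 0.05  -0.03   0.389] turn units [0.004 0.01  0.009] | pos [0.6653 0.1598 0.0554] j [0.236 0.721 0.283 1.13  0.    0.4  ] t 8.45 w 0.0446 f [-1.   0.6 -0.5]
```

View pics/a3.png

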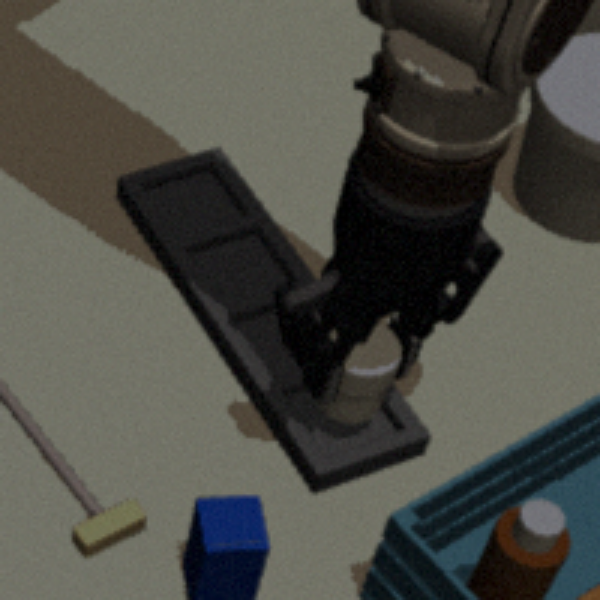

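Call:
send_rows(
  increments=[
    [[0.03,-0.02,0.1,0,0,0],[0,0,0.1,0,0,0],[0,0,0.06,0,0,0],[0,0,0.04,0,0,0],[0,0,0.04,0,0,0],[0,0,0,0,0,0]],
  ],
)

```text
clock: 9.25
eef_pos: [0.6628, 0.1591, 0.0371]
tool_rot: [0.082, 0.997, -0.0, -0.0]
ft_force: [-0.1, -0.3, -0.6]
grip_width: 0.0444
```

Call:
send_rows(
  increments=[
    [[0,0,0.02,0,0,0],[0,0,0.02,0,0,0],[0,0,0,0,0,0]],
  ],
)

```text
clock: 9.62
eef_pos: [0.6628, 0.1591, 0.0352]
tool_rot: [0.082, 0.997, -0.0, -0.0]
ft_force: [0.3, 0.6, -1.3]
grip_width: 0.0445
```

Call:
send_rows(
  increments=[
    [[0,0,0.02,0,0,0],[0,0,0,0,0,0]],
  ],
)

```text
clock: 9.88
eef_pos: [0.663, 0.1591, 0.035]
tool_rot: [0.082, 0.997, 0.0, 0.0]
ft_force: [-1.8, -1.3, 3.2]
grip_width: 0.0443
```

Call:
send_rows(
  increments=[
    [[0,0,0.02,0,0,0],[0,0,0,0,0,0]],
  ],
)

```text
clock: 10.12
eef_pos: [0.6631, 0.1591, 0.035]
tool_rot: [0.082, 0.997, 0.0, 0.001]
ft_force: [-4.6, -0.5, 7.8]
grip_width: 0.044
```

Call:
send_rows(
  increments=[
    [[0,0,-0.03,0,0,0],[0,0,0,0,0,0],[0,0,0,0,0,0],[0,0,0,0,0,0],[0,0,0,0,0,0]],
  ],
  grip=0,
)

```text
clock: 10.75
eef_pos: [0.6628, 0.1591, 0.0346]
tool_rot: [0.082, 0.997, -0.0, -0.0]
ft_force: [0.2, -0.6, -0.8]
grip_width: 0.0856
```

Call:
send_rows(
  increments=[
    [[0,0,-0.2,0,0,0],[0,0,-0.5,0,0,0],[0,0,-0.8,0,0,0],[0,0,-0.8,0,0,0],[0,0,-0.6,0,0,0],[0,0,-0.2,0,0,0],[0,0,0,0,0,0]],
  ],
)

```text
clock: 11.62
eef_pos: [0.6631, 0.1591, 0.1904]
tool_rot: [0.082, 0.997, 0.0, 0.001]
ft_force: [-0.0, 0.6, -0.6]
grip_width: 0.0851
```

Run:
```python
from h import *
from workcell import *
need([.5163,-.1409,.19],np.pi-.1655)
c=camera("scene"); cv2.imwrite("pics/a4.png",cv2.resize(c["color"][100:300,320:520,::-1],None,fx=3,fy=3))
```

```text
shift units [ 1.920e+00 -6.399e+00  2.000e-03] turn units [0.003 0.007 0.011] | pos [0.6631 0.1591 0.1904] j [0.236 0.636 0.488 1.421 0.    0.399] t 11.62 w 0.0851 f [-0.   0.6 -0.6]
```

View pics/a4.png

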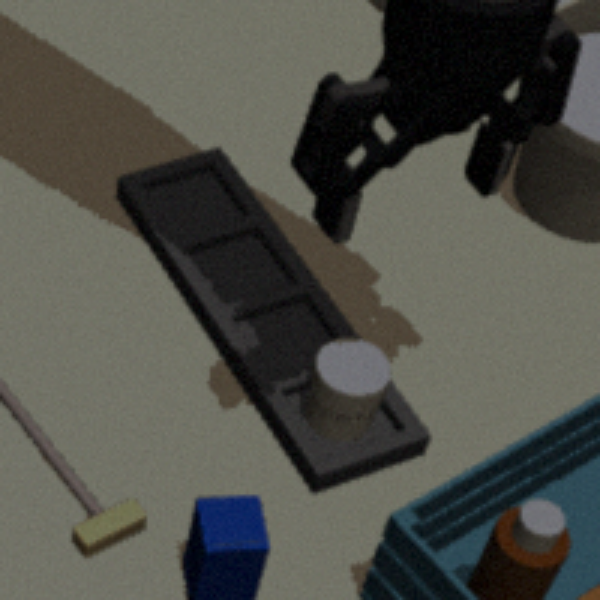

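The jar stands upright in the farthest pocket. Next is the pot.

Call:
send_rows(
  increments=[
    [[0.12,-0.4,0,0,0,0],[0.24,-0.8,0,0,0,0],[0.3,-1.0,0,0,0,0],[0.3,-1.0,0,0,0,0],[0.3,-1.0,0,0,0,0],[0.3,-1.0,0,0,0,0],[0.24,-0.8,0,0,0,0],[0.12,-0.4,0,0,0,0]],
  ],
)

```text
clock: 12.68
eef_pos: [0.5136, -0.1426, 0.1878]
tool_rot: [0.083, 0.997, 0.0, -0.002]
ft_force: [-0.5, 0.4, 0.1]
grip_width: 0.0855
```

Call:
send_rows(
  increments=[
    [[0,0,0,0,0,0],[0,0,0.4,0,0,0],[0,0,0.6,0,0,0],[0,0,0.5,0,0,0],[0,0,0,0,0,0],[0,0,0,0,0,0]],
  ],
)

```text
clock: 13.42
eef_pos: [0.5165, -0.1405, 0.1151]
tool_rot: [0.081, 0.997, 0.0, 0.0]
ft_force: [0.4, -0.1, 0.1]
grip_width: 0.0856
```

Run:
```python
from h import *
need([.5163,-.1409,.0405],np.pi-.1655)
```

```text
shift units [ 0.003 -0.01   1.491] turn units [0.001 0.    0.017] | pos [ 0.5165 -0.1405  0.1151] j [-0.266  0.395 -0.115  1.061  0.    -0.103] t 13.43 w 0.0856 f [ 0.4 -0.1  0.1]
```

Call:
send_rows(
  increments=[
    [[0,-0.01,0.3,0,0,0],[0,0,0.5,0,0,0],[0,0,0.4,0,0,0],[0,0,0.2,0,0,0],[0,0,0.09,0,0,0],[0,0,0,0,0,0],[0,0,0,0,0,0]],
  ],
)

```text
clock: 14.3
eef_pos: [0.5167, -0.1417, 0.0411]
tool_rot: [0.082, 0.997, -0.0, 0.001]
ft_force: [1.2, -0.0, -0.8]
grip_width: 0.0854
```

Call:
send_rows(
  increments=[
    [[0,0,0,0,0,0],[0,0,0,0,0,0],[0,0,0,0,0,0],[0,0,0,0,0,0],[0,0,0,0,0,0],[0,0,0,0,0,0]],
  ],
  grip=1,
)

```text
clock: 15.05
eef_pos: [0.5163, -0.1416, 0.0408]
tool_rot: [0.082, 0.997, -0.0, 0.0]
ft_force: [-0.8, -0.1, 5.4]
grip_width: 0.0403
```

Call:
send_rows(
  increments=[
    [[0,0,-0.1,0,0,0],[0,0,-0.3,0,0,0],[0,0,-0.6,0,0,0],[0,0,-0.8,0,0,0],[0,0,-0.8,0,0,0],[0,0,-0.2,0,0,0],[0,0,0,0,0,0],[0,0,0,0,0,0]],
  ],
)

```text
clock: 16.05
eef_pos: [0.5148, -0.1412, 0.1785]
tool_rot: [0.082, 0.997, 0.0, -0.002]
ft_force: [-0.3, 0.9, -1.7]
grip_width: 0.041
```

Run:
```python
from h import *
from workcell import *
need([.5975,.1696,.19],np.pi-.1655)
c=camera("scene"); cv2.imwrite("pics/a5.png",cv2.resize(c["color"][100:350,150:400,::-1],None,fx=2,fy=2))
```

```text
shift units [-0.619  6.403 -0.229] turn units [ 0.002 -0.02   0.011] | pos [ 0.5148 -0.1412  0.1785] j [-0.268  0.343 -0.016  1.216  0.    -0.104] t 16.05 w 0.041 f [-0.3  0.9 -1.7]
```

View pics/a5.png

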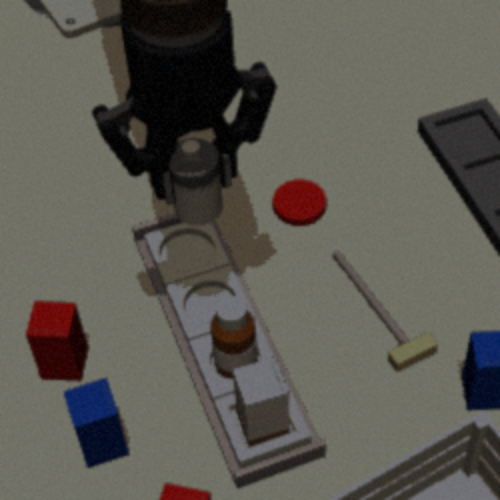

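Call:
send_rows(
  increments=[
    [[-0.04,0.4,0,0,0,0],[-0.08,0.8,0,0,0,0],[-0.1,1.0,0,0,0,0],[-0.1,1.0,0,0,0,0],[-0.1,1.0,0,0,0,0],[-0.1,1.0,0,0,0,0],[-0.06,0.8,0,0,0,0],[-0.02,0.4,0,0,0,0]],
  ],
)

```text
clock: 17.1
eef_pos: [0.5971, 0.1712, 0.1783]
tool_rot: [0.081, 0.997, -0.001, -0.001]
ft_force: [0.9, -0.4, -1.6]
grip_width: 0.04
```

Call:
send_rows(
  increments=[
    [[0,0,0,0,0,0],[0,0,0.3,0,0,0],[0,0,0.6,0,0,0],[0,0,0.6,0,0,0],[0,0,0.5,0,0,0],[0,0,0.3,0,0,0],[0,0,0,0,0,0],[0,0,0,0,0,0]],
  ],
)

```text
clock: 18.1
eef_pos: [0.5984, 0.1691, 0.0663]
tool_rot: [0.082, 0.997, 0.0, 0.001]
ft_force: [-0.2, -0.4, -0.3]
grip_width: 0.0402
```

Run:
```python
from h import *
need([.5975,.1696,.0415],np.pi-.1655)
```

```text
shift units [0.021 0.007 0.496] turn units [0.004 0.009 0.008] | pos [0.5984 0.1691 0.0663] j [ 0.275  0.595  0.08   1.054 -0.     0.44 ] t 18.1 w 0.0402 f [-0.2 -0.4 -0.3]
```

Call:
send_rows(
  increments=[
    [[0,0,0.15,0,0,0],[0,0,0.15,0,0,0],[0,0,0.08,0,0,0],[0,0,0.05,0,0,0],[0,0,0.03,0,0,0],[0,0,0.02,0,0,0],[0,0,0,0,0,0]],
  ],
)

```text
clock: 18.98
eef_pos: [0.5977, 0.1693, 0.0414]
tool_rot: [0.082, 0.997, 0.0, 0.0]
ft_force: [-0.3, 0.1, -0.6]
grip_width: 0.0403
```

Call:
send_rows(
  increments=[
    [[0,0,0.02,0,0,0],[0,0,0,0,0,0]],
  ],
)

```text
clock: 19.23
eef_pos: [0.598, 0.1694, 0.0408]
tool_rot: [0.082, 0.997, 0.0, 0.0]
ft_force: [-0.3, 0.2, 2.0]
grip_width: 0.0405
```

Call:
send_rows(
  increments=[
    [[0,0,0.02,0,0,0],[0,0,0,0,0,0]],
  ],
)

```text
clock: 19.48
eef_pos: [0.5982, 0.1694, 0.0408]
tool_rot: [0.082, 0.997, 0.0, 0.001]
ft_force: [-2.4, -0.7, 6.1]
grip_width: 0.0405
```

Call:
send_rows(
  increments=[
    [[0,0,-0.03,0,0,0],[0,0,0,0,0,0],[0,0,0,0,0,0],[0,0,0,0,0,0],[0,0,0,0,0,0]],
  ],
  grip=0,
)

```text
clock: 20.1
eef_pos: [0.5976, 0.1693, 0.0407]
tool_rot: [0.082, 0.997, -0.0, -0.0]
ft_force: [1.1, -0.1, -0.1]
grip_width: 0.0856
```

Call:
send_rows(
  increments=[
    [[0,0,-0.2,0,0,0],[0,0,-0.5,0,0,0],[0,0,-0.8,0,0,0],[0,0,-0.8,0,0,0],[0,0,-0.6,0,0,0],[0,0,-0.2,0,0,0],[0,0,0,0,0,0]],
  ],
)

```text
clock: 20.98
eef_pos: [0.5979, 0.1694, 0.1963]
tool_rot: [0.082, 0.997, 0.0, 0.001]
ft_force: [0.7, -0.6, -0.8]
grip_width: 0.0853
```

Run:
```python
from h import *
from workcell import *
need([.5816,-.1513,.19],np.pi-.1655)
c=camera("scene"); cv2.imwrite("pics/a6.png",cv2.resize(c["color"][100:300,320:520,::-1],None,fx=3,fy=3))
```

```text
shift units [-0.723 -6.381  0.123] turn units [0.003 0.006 0.011] | pos [0.5979 0.1694 0.1963] j [ 0.276  0.503  0.277  1.344 -0.     0.44 ] t 20.98 w 0.0853 f [ 0.7 -0.6 -0.8]
```

View pics/a6.png

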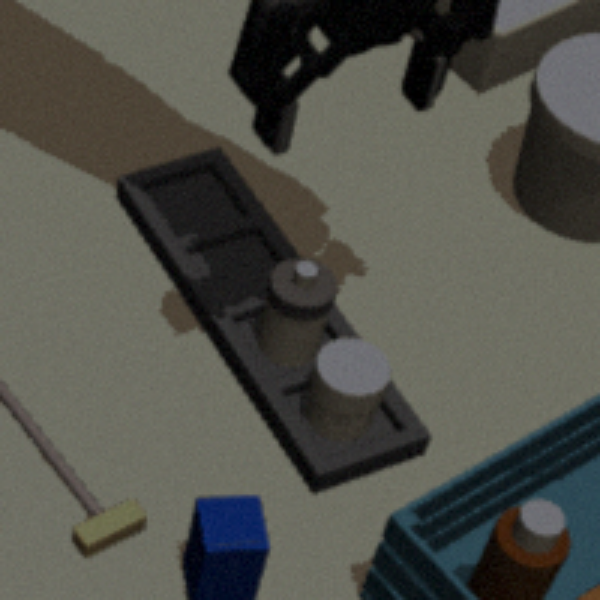

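Call:
send_rows(
  increments=[
    [[-0.04,-0.4,0,0,0,0],[-0.09,-0.8,0,0,0,0],[-0.11,-1.0,0,0,0,0],[-0.12,-1.0,0,0,0,0],[-0.12,-1.0,0,0,0,0],[-0.11,-1.0,0,0,0,0],[-0.09,-0.8,0,0,0,0],[-0.04,-0.38,0,0,0,0]],
  ],
)

```text
clock: 22.02
eef_pos: [0.5796, -0.1543, 0.1944]
tool_rot: [0.083, 0.997, 0.0, -0.001]
ft_force: [-0.0, -0.8, 0.3]
grip_width: 0.0853
```

Call:
send_rows(
  increments=[
    [[0,0,0,0,0,0],[0,0,0.4,0,0,0],[0,0,0.6,0,0,0],[0,0,0.4,0,0,0],[0,0,0,0,0,0],[0,0,0,0,0,0]],
  ],
)

```text
clock: 22.78
eef_pos: [0.5819, -0.1503, 0.1266]
tool_rot: [0.081, 0.997, 0.0, 0.001]
ft_force: [0.0, 0.0, -1.3]
grip_width: 0.0856
```

Run:
```python
from h import *
need([.5816,-.1513,.044],np.pi-.1655)
```

```text
shift units [ 0.004 -0.021  1.652] turn units [0.001 0.006 0.02 ] | pos [ 0.5819 -0.1503  0.1266] j [-0.253  0.505  0.094  1.159  0.    -0.091] t 22.77 w 0.0856 f [ 0.   0.  -1.3]
```

Call:
send_rows(
  increments=[
    [[0,-0.02,0.3,0,0,0],[0,0,0.5,0,0,0],[0,0,0.4,0,0,0],[0,0,0.3,0,0,0],[0,0,0.15,0,0,0],[0,0,0,0,0,0],[0,0,0,0,0,0]],
  ],
)

```text
clock: 23.65
eef_pos: [0.5818, -0.1524, 0.0441]
tool_rot: [0.082, 0.997, -0.0, 0.001]
ft_force: [-0.8, -0.6, -0.4]
grip_width: 0.0856
```

Call:
send_rows(
  increments=[
    [[0,0,0,0,0,0],[0,0,0,0,0,0],[0,0,0,0,0,0],[0,0,0,0,0,0],[0,0,0,0,0,0],[0,0,0,0,0,0],[0,0,0,0,0,0]],
  ],
  grip=1,
)

```text
clock: 24.52
eef_pos: [0.5816, -0.1523, 0.0439]
tool_rot: [0.082, 0.997, -0.0, 0.001]
ft_force: [0.9, -0.4, 5.4]
grip_width: 0.0364
```

Call:
send_rows(
  increments=[
    [[0,0,-0.1,0,0,0],[0,0,-0.3,0,0,0],[0,0,-0.6,0,0,0],[0,0,-0.8,0,0,0],[0,0,-0.8,0,0,0],[0,0,-0.2,0,0,0],[0,0,0,0,0,0],[0,0,0,0,0,0]],
  ],
)

```text
clock: 25.52
eef_pos: [0.5799, -0.1519, 0.1813]
tool_rot: [0.082, 0.997, 0.0, -0.002]
ft_force: [-0.4, 0.1, -0.9]
grip_width: 0.0366
```

Run:
```python
from h import *
from workcell import *
need([.5325,.1804,.185],np.pi-.1655)
c=camera("scene"); cv2.imwrite("pics/a7.png",cv2.resize(c["color"][100:350,150:400,::-1],None,fx=2,fy=2))
```

```text
shift units [ 2.018  6.404 -0.064] turn units [ 0.002 -0.021  0.011] | pos [ 0.5799 -0.1519  0.1813] j [-0.256  0.469  0.184  1.289  0.    -0.093] t 25.52 w 0.0366 f [-0.4  0.1 -0.9]
```

View pics/a7.png

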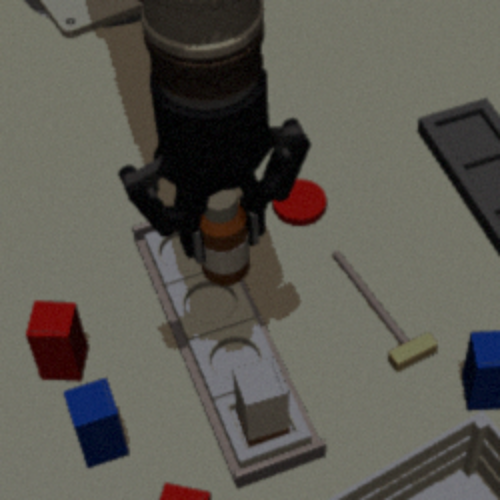

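Call:
send_rows(
  increments=[
    [[0.12,0.4,0,0,0,0],[0.25,0.8,0,0,0,0],[0.32,1.0,0,0,0,0],[0.32,1.0,0,0,0,0],[0.32,1.0,0,0,0,0],[0.32,1.0,0,0,0,0],[0.25,0.8,0,0,0,0],[0.12,0.4,0,0,0,0]],
  ],
)

```text
clock: 26.58
eef_pos: [0.5319, 0.1828, 0.1826]
tool_rot: [0.08, 0.997, -0.0, -0.001]
ft_force: [0.7, 0.2, -1.8]
grip_width: 0.0366
```

Call:
send_rows(
  increments=[
    [[0,0,0,0,0,0],[0,0,0.3,0,0,0],[0,0,0.6,0,0,0],[0,0,0.6,0,0,0],[0,0,0.5,0,0,0],[0,0,0.3,0,0,0],[0,0,0,0,0,0],[0,0,0,0,0,0]],
  ],
)

```text
clock: 27.58
eef_pos: [0.5344, 0.1797, 0.0691]
tool_rot: [0.082, 0.997, 0.0, 0.001]
ft_force: [-0.1, 0.1, -0.9]
grip_width: 0.0366
```

Run:
```python
from h import *
need([.5325,.1804,.0445],np.pi-.1655)
```

```text
shift units [0.04  0.007 0.492] turn units [0.004 0.008 0.007] | pos [0.5344 0.1797 0.0691] j [ 0.324  0.491 -0.095  0.983 -0.     0.489] t 27.57 w 0.0366 f [-0.1  0.1 -0.9]
```

Call:
send_rows(
  increments=[
    [[0.03,0,0.15,0,0,0],[0,0,0.15,0,0,0],[0,0,0.08,0,0,0],[0,0,0.05,0,0,0],[0,0,0.03,0,0,0],[0,0,0.02,0,0,0],[0,0,0,0,0,0]],
  ],
)

```text
clock: 28.45
eef_pos: [0.5321, 0.1802, 0.0444]
tool_rot: [0.082, 0.997, 0.0, 0.0]
ft_force: [0.2, -0.9, -1.3]
grip_width: 0.0363
```

Call:
send_rows(
  increments=[
    [[0,0,0.02,0,0,0],[0,0,0,0,0,0]],
  ],
)

```text
clock: 28.7
eef_pos: [0.5323, 0.1802, 0.0439]
tool_rot: [0.082, 0.997, 0.0, 0.0]
ft_force: [-0.7, -0.6, 3.4]
grip_width: 0.0362
```

Contact is at the expected height, so I'll release.

Call:
send_rows(
  increments=[
    [[0,0,-0.01,0,0,0],[0,0,0,0,0,0],[0,0,0,0,0,0],[0,0,0,0,0,0],[0,0,0,0,0,0]],
  ],
  grip=0,
)

```text
clock: 29.32
eef_pos: [0.532, 0.1802, 0.0437]
tool_rot: [0.082, 0.997, -0.0, -0.0]
ft_force: [-0.3, 0.1, 0.7]
grip_width: 0.0852
```

Call:
send_rows(
  increments=[
    [[0,0,-0.2,0,0,0],[0,0,-0.5,0,0,0],[0,0,-0.8,0,0,0],[0,0,-0.8,0,0,0],[0,0,-0.6,0,0,0],[0,0,-0.2,0,0,0],[0,0,0,0,0,0]],
  ],
)

```text
clock: 30.2
eef_pos: [0.5323, 0.1802, 0.1992]
tool_rot: [0.082, 0.997, 0.0, 0.001]
ft_force: [-0.4, -0.7, -0.6]
grip_width: 0.0856
```

Run:
```python
from h import *
from workcell import *
need([.647,-.1627,.19],np.pi-.1655)
c=camera("scene"); cv2.imwrite("pics/a8.png",cv2.resize(c["color"][100:350,200:500,::-1],None,fx=2,fy=2))
W=cloud(c); m=(np.hypot(W[...,0]-.647,W[...,1]+.1627)<.035)&(abs(W[...,2]-.08)<.0045); v,u=np.nonzero(m); print(ray(c,[u.mean(),v.mean()],.08), cv2.minAreaRect(ray(c,np.c_[u,v],.08)[:,:2].astype(np.float32)))
```

```text
shift units [-3.38  -6.394  0.185] turn units [0.003 0.006 0.011] | pos [0.5323 0.1802 0.1992] j [0.326 0.381 0.096 1.284 0.    0.49 ] t 30.2 w 0.0856 f [-0.4 -0.7 -0.6]
[[ 0.64795835 -0.16298187  0.08      ]] ((0.6481872797012329, -0.16292569041252136), (0.03613365814089775, 0.03959008678793907), 76.98445892333984)
```

View pics/a8.png

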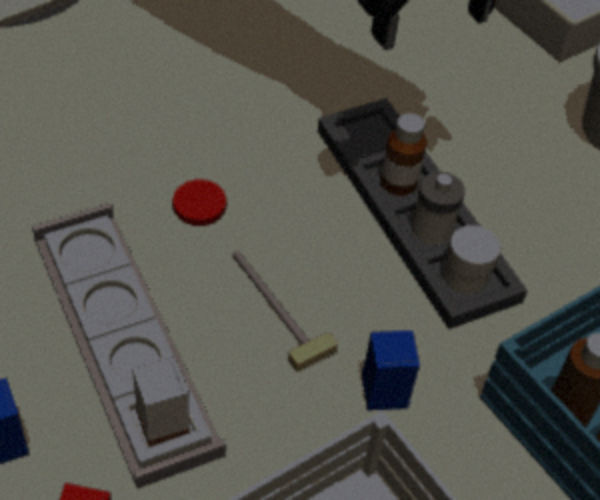

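Run:
```python
from h import *
for n in("top","scene"):
    c=load(n);W=cloud(c); m=(np.hypot(W[...,0]-.647,W[...,1]+.1627)<.035)&(abs(W[...,2]-.08)<.0045); v,u=np.nonzero(m); print(cv2.minAreaRect(ray(c,np.c_[u,v],.08)[:,:2].astype(np.float32)))
```

```text
((0.6458711624145508, -0.16237306594848633), (0.03617481514811516, 0.03651278838515282), 77.29271697998047)
((0.6481655836105347, -0.1630246937274933), (0.03621619567275047, 0.03969322517514229), 77.51480102539062)
```

Call:
send_rows(
  increments=[
    [[-0.2,-0.4,0,0,0,0],[-0.43,-0.8,0,0,0,0],[-0.53,-1.0,0,0,0,0],[-0.53,-1.0,0,0,0,0],[-0.53,-1.0,0,0,0,0],[-0.53,-1.0,0,0,0,0],[-0.43,-0.8,0,0,0,0],[-0.2,-0.4,0,0,0,0]],
  ],
)

```text
clock: 31.25
eef_pos: [0.646, -0.1658, 0.1957]
tool_rot: [0.083, 0.997, 0.0, -0.002]
ft_force: [0.2, 0.7, 0.9]
grip_width: 0.0853
```

Call:
send_rows(
  increments=[
    [[0,0,0,0,0,0],[0,0,0.4,0,0,0],[0,0,0.6,0,0,0],[0,0,0.4,0,0,0],[0,0,0,0,0,0],[0,0,0,0,0,0]],
  ],
)

```text
clock: 32.0
eef_pos: [0.6469, -0.1623, 0.1292]
tool_rot: [0.081, 0.997, 0.0, 0.0]
ft_force: [-0.5, -0.5, 1.3]
grip_width: 0.0853
```

Run:
```python
from h import *
need([.647,-.1627,.0405],np.pi-.1655)
```

```text
shift units [-0.004 -0.008  1.775] turn units [0.001 0.001 0.017] | pos [ 0.6469 -0.1623  0.1292] j [-0.246  0.633  0.322  1.259  0.    -0.083] t 32.0 w 0.0853 f [-0.5 -0.5  1.3]
```

Call:
send_rows(
  increments=[
    [[0,-0.01,0.3,0,0,0.3],[0,0,0.5,0,0,0],[0,0,0.5,0,0,0],[0,0,0.3,0,0,0],[0,0,0.17,0,0,0],[0,0,0,0,0,0],[0,0,0,0,0,0]],
  ],
)

```text
clock: 32.88
eef_pos: [0.6474, -0.1638, 0.0414]
tool_rot: [0.108, 0.994, -0.0, 0.001]
ft_force: [-0.2, 0.6, -0.2]
grip_width: 0.0854
```

Call:
send_rows(
  increments=[
    [[0,0,0,0,0,0],[0,0,0,0,0,0],[0,0,0,0,0,0],[0,0,0,0,0,0],[0,0,0,0,0,0],[0,0,0,0,0,0],[0,0,0,0,0,0]],
  ],
  grip=1,
)

```text
clock: 33.75
eef_pos: [0.647, -0.1637, 0.0407]
tool_rot: [0.108, 0.994, -0.0, 0.0]
ft_force: [0.2, -1.5, 3.5]
grip_width: 0.0354
```

Call:
send_rows(
  increments=[
    [[0,0,-0.1,0,0,0],[0,0,-0.3,0,0,0],[0,0,-0.6,0,0,0],[0,0,-0.8,0,0,0],[0,0,-0.8,0,0,0],[0,0,-0.4,0,0,0],[0,0,0,0,0,-0.3],[0,0,0,0,0,0]],
  ],
)

```text
clock: 34.75
eef_pos: [0.6466, -0.1636, 0.1913]
tool_rot: [0.082, 0.997, -0.0, 0.0]
ft_force: [0.8, 0.6, -1.3]
grip_width: 0.0354
```

Run:
```python
from h import *
from workcell import *
need([.4674,.1913,.19],np.pi-.1655)
c=camera("scene"); cv2.imwrite("pics/a9.png",cv2.resize(c["color"][100:350,150:400,::-1],None,fx=2,fy=2))
```

```text
shift units [4.696 6.417 0.021] turn units [-0.     0.004  0.008] | pos [ 0.6466 -0.1636  0.1913] j [-0.248  0.603  0.431  1.399 -0.    -0.084] t 34.75 w 0.0354 f [ 0.8  0.6 -1.3]
```

View pics/a9.png

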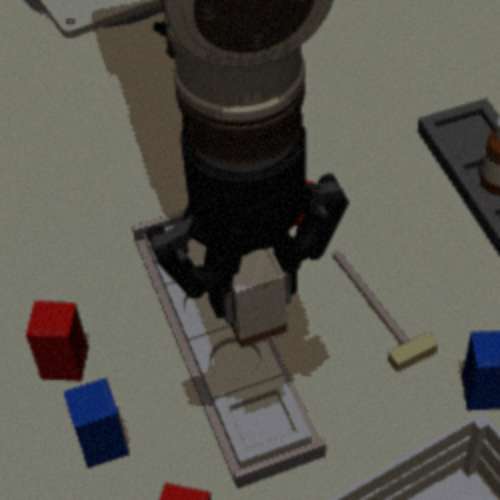

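Call:
send_rows(
  increments=[
    [[0.29,0.4,0,0,0,0],[0.59,0.8,0,0,0,0],[0.73,1.0,0,0,0,0],[0.74,1.0,0,0,0,0],[0.74,1.0,0,0,0,0],[0.73,1.0,0,0,0,0],[0.59,0.8,0,0,0,0],[0.29,0.4,0,0,0,0]],
  ],
)

```text
clock: 35.8
eef_pos: [0.465, 0.1924, 0.1902]
tool_rot: [0.081, 0.997, -0.0, -0.001]
ft_force: [0.5, 0.0, 0.0]
grip_width: 0.0353
```

Call:
send_rows(
  increments=[
    [[0,0,0,0,0,0],[0,0,0.4,0,0,0],[0,0,0.6,0,0,0],[0,0,0.6,0,0,0],[0,0,0.5,0,0,0],[0,0,0.4,0,0,0],[0,0,0,0,0,0],[0,0,0,0,0,0]],
  ],
)

```text
clock: 36.8
eef_pos: [0.4676, 0.19, 0.0659]
tool_rot: [0.082, 0.997, 0.0, 0.0]
ft_force: [0.8, -0.2, -0.1]
grip_width: 0.0352
```

Run:
```python
from h import *
need([.4674,.1913,.0415],np.pi-.1655)
```

```text
shift units [0.009 0.025 0.488] turn units [0.002 0.004 0.004] | pos [0.4676 0.19   0.0659] j [ 0.386  0.395 -0.263  0.912 -0.     0.551] t 36.8 w 0.0352 f [ 0.8 -0.2 -0.1]
```

Call:
send_rows(
  increments=[
    [[0,0.02,0.15,0,0,0],[0,0,0.15,0,0,0],[0,0,0.08,0,0,0],[0,0,0.05,0,0,0],[0,0,0.03,0,0,0],[0,0,0.02,0,0,0],[0,0,0,0,0,0]],
  ],
)

```text
clock: 37.67
eef_pos: [0.467, 0.1914, 0.0413]
tool_rot: [0.082, 0.997, 0.0, 0.0]
ft_force: [0.2, 0.3, -0.4]
grip_width: 0.0354
```

Call:
send_rows(
  increments=[
    [[0,0,0.02,0,0,0],[0,0,0,0,0,0]],
  ],
)

```text
clock: 37.92
eef_pos: [0.4672, 0.1915, 0.0407]
tool_rot: [0.082, 0.997, 0.0, 0.0]
ft_force: [-0.5, -0.2, 2.4]
grip_width: 0.0352
```

Call:
send_rows(
  increments=[
    [[0,0,0,0,0,0],[0,0,0,0,0,0],[0,0,0,0,0,0],[0,0,0,0,0,0],[0,0,0,0,0,0]],
  ],
  grip=0,
)

```text
clock: 38.55
eef_pos: [0.467, 0.1914, 0.0403]
tool_rot: [0.082, 0.997, -0.0, -0.0]
ft_force: [-1.0, 0.0, 0.4]
grip_width: 0.0853
```

Call:
send_rows(
  increments=[
    [[0,0,-0.2,0,0,0],[0,0,-0.5,0,0,0],[0,0,-0.8,0,0,0],[0,0,-0.8,0,0,0],[0,0,-0.6,0,0,0],[0,0,-0.2,0,0,0],[0,0,0,0,0,0]],
  ],
)

```text
clock: 39.42
eef_pos: [0.4672, 0.1915, 0.1957]
tool_rot: [0.082, 0.997, 0.0, 0.001]
ft_force: [0.0, -0.0, -0.1]
grip_width: 0.0853
```

Call:
send_rows(
  increments=[
    [[0,-0.4,0,0,0,0],[0,-0.8,0,0,0,0],[0,-1,0,0,0,0],[0,-0.8,0,0,0,0],[0,-0.4,0,0,0,0],[0,0,0,0,0,0],[0,0,0,0,0,0]],
  ],
)

```text
clock: 40.3
eef_pos: [0.4388, 0.0235, 0.1945]
tool_rot: [0.082, 0.997, 0.0, -0.001]
ft_force: [0.1, 0.6, 0.3]
grip_width: 0.0857
```

Run:
```python
from h import *
from workcell import *
need([.4674,.1913,.19],np.pi-.1655)
for n in("scene","top"):
    c=camera(n); b=(330,120,480,270) if n=="scene" else (130,160,280,360)
    cv2.imwrite(f"pics/end_{n}.png",cv2.resize(c["color"][b[1]:b[3],b[0]:b[2],::-1],None,fx=3,fy=3))
    W=cloud(c)
    for nm,xy,zt in (("jar",(.6626,.1587),.06),("pot",(.5975,.1696),.07),("plug",(.5975,.1696),.082),("bot",(.5325,.1804),.094),("car",(.4674,.1913),.08)):
        m=(np.hypot(W[...,0]-xy[0],W[...,1]-xy[1])<.03)&(abs(W[...,2]-zt)<.0045); v,u=np.nonzero(m)
        if len(u): print(n,nm,len(u),(ray(c,[u.mean(),v.mean()],zt)[0,:2]-xy).round(4),np.median(W[m][:,2]).round(4))
```

```text
shift units [-0.017  3.404  0.09 ] turn units [-0.001 -0.009  0.009] | pos [0.4388 0.0235 0.1945] j [ 0.053  0.149 -0.229  1.194  0.     0.217] t 40.3 w 0.0857 f [0.1 0.6 0.3]
scene jar 408 [-0.0004 -0.0011] 0.0596
scene pot 268 [ 0.0031 -0.0026] 0.0697
scene plug 42 [ 0.0015 -0.0012] 0.0812
scene bot 120 [ 0.0012 -0.0014] 0.0935
scene car 264 [ 0.0017 -0.0014] 0.0796
top jar 644 [-0.0029 -0.0006] 0.0595
top pot 497 [-0.0003 -0.0012] 0.0694
top plug 68 [-0.0001 -0.0009] 0.0815
top bot 243 [-0.0006 -0.0013] 0.0934
top car 481 [0.0031 0.0002] 0.0793
```

View pics/end_scene.png

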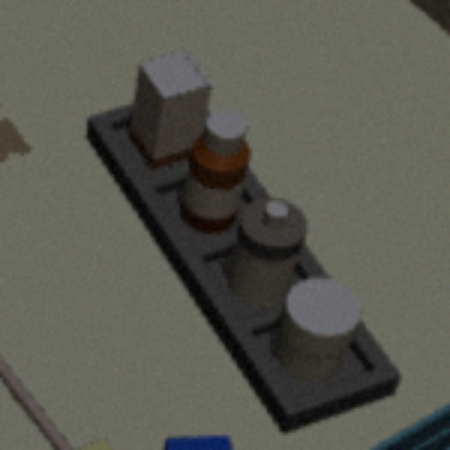

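View pics/end_top.png

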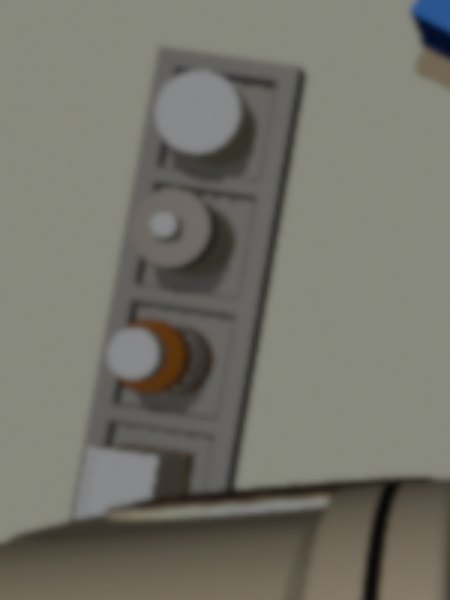

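All four tops are at the right height (60, 82, 94 and 80 mm) and within about 4 mm of their pocket centres. They stand upright and the gripper is clear, so I'm handing in.

```bash
python3 -c "
from workcell import *
print(job_done())"
```

```text
the job is handed in; nothing more can be done
None
```

All four containers are standing upright in the tray in reverse order: jar in the farthest pocket, then pot, then bottle, with the carton in the nearest. I handed the job in at about 40 s. Each container was lowered slowly until light floor contact (2 to 8 N) before I opened the gripper.

In the last check with both cameras:
- **Height:** each top was within 1 mm of where it should be on its pocket floor.
- **Centring:** each container was within about 4 mm of its pocket centre, against 5 to 10 mm of clearance.
- **Clearance:** the gripper was open and well away from the tray.

The two cameras disagreed with each other by about 2 to 3 mm, roughly the stated calibration error. In the top view the arm hid part of the carton, so that view's carton reading is less reliable; the scene view showed it fully. No check failed.

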